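# Fit the locating plug and present the cast lever to the drilling fixture

### The arm

A 6-joint arm with a two-finger parallel gripper is mounted at the origin on a cart in front of the work surface, level with it; the furniture and walls round the work are solid. World frame = base frame: x ahead of the robot, y to its left, z up, the work surface at z = 0. Lengths are in mm, angles in degrees, forces in N, time in s.
With the tool pointing down it reaches from about 300 to 850 mm from the base axis. Payload 4.2 kg.
Tool frame: the origin (TCP) lies between the finger pads; the fingertips stand 14 mm ahead of it and the grasp point (between the pads) lies 5 mm behind it (env.finger_overhang is the distance from the TCP to the fingertips, in mm); z points along the fingers, y is the line along which they close (so a half turn about z gives the same grasp; the last joint's range is limited). The gripper opens to 91 mm and grips with 3 to 60 N. Pads are 32 mm wide; open, the fingers measure 118 mm over their backs; the gripper's body (76 mm by 178 mm) begins 60 mm behind the grasp point.
Start: joints at [-68.64, 18.312, 89.639, -0, 72.044, -1.146], TCP at [220.101, -531.223, 227.976] pointing down, gripper open.
Joint ranges: [-177.97, 177.97], [-48.28, 115.42], [12.27, 149.76], [-77.06, 257.06], [2.81, 150.46], [-146.56, 146.56]. Speed limits (degrees/s): [147.25, 147.25, 180, 180, 180, 180].

### API

Orientations are given as [roll, pitch, yaw] about the fixed x, y, z axes, in that order (R = Rz(yaw) Ry(pitch) Rx(roll)).
In Python, from workcell import status, cams, env, finder gives the robot as it stands.
- The arm moves only by the tool apply_moves, never from a script. Its argument "increments" is a list of rows, each a list of 7 numbers: the opening, from -1 (shut) to 1 (fully open), then the shift along the world's x, y, z in m, then the turn, a rotation vector about the world's x, y, z in degrees. In form: [[gripper, x, y, z, ax, ay, az], ...]. A call has 1 to 5 rows; each row shifts and turns the commanded pose from where the row before left it; what a row does not reach is not made up. A row lasts 1/12 s, in which the tool goes at most 41.7 mm and 7.16 degrees, less where a joint would pass 70% of its speed; a pose out of reach is approached as far as the arm can. A call with a gripper value outside its range is refused whole. The fingers move at their own pace and stop on an object; "newtons" is the grip in N (left out, the last holds). Time passes only in rows, so rows that do not move let the fingers close. It gives the time, the measured TCP pose, the force, the opening and the grip force at its end, in the units of the state.
- status.state(): the state, without advancing time (a new reading comes with each control period).
- cams.grab_frame(name): name is "scene" or "top" or "wrist"; returns a dict with "color" (400x640x3 uint8, red, green, blue), "intrinsics" (3x3 intrinsics, pixels), "R" (3x3) and "t" (3): a world point X has camera coordinates R X + t. Camera axes: x right, y down, z forward; pixel columns grow to the right and rows downward; lengths in mm; the calibration is good to about 2 mm. A picture is of the moment at which its call begins. There is no depth.
- env.job_done(): hands the job in; it is judged then, once.
Trained networks look in the newest picture that a camera, given by its name, has taken for a name from the list of things; names that differ only in an ending like _2 or _b are one class to them, and where a whole thing is asked for, a point or a joint stands for the part that bears it (a point fixed in the world has none). Each returns a list of dicts, best first, with "score" (0 to 1); they miss things now and then, are a little off and sometimes report something else, mostly with a low value. They report only what shows in the picture. A call takes as long as a camera call. They do not tell look-alikes from the thing itself.
- finder.boxes_of(query, camera): "rect" ([left, top, width, height] in pixels, round what is visible of it).
- finder.trace(query, camera): "pixels" (400x640 bool, what is visible of it) and "rect" ([left, top, width, height] in pixels, round what is visible of it).
The state is a dict: "time_s": time; "qpos": joint angles; "qvel": joint speeds; "effort": joint torques, N m; "ee_pos": TCP position; "ee_rot": TCP orientation; "force": force on the tool from outside, world axes, zero at the start; "torque": the same for the moment, N m; "gripper_width": finger opening in mm; "gripper_force": force on a finger pad.
Only numpy, scipy, OpenCV 4.12 (cv2) and the standard library are available. Lean on these libraries where they do the work, as an engineer would, in place of code of your own. Each camera call takes 0.05 s, during which the arm holds its last target. There are 200 camera calls.

### The job

Push the loose square locating plug with the red flange fully down into the square socket of the blue drilling fixture and let go of it. Then pick up the green cast lever by its balance point (the yellow band on its arm) and finish holding it still and level a few centimetres above the fixture, not touching it, with the lever's big bore over the plug's pilot and its small eye over the brass-topped rest: the program ends while the gripper still holds the lever. Leave the oilstone and the marker where they lie.

Things in the scene. Friction and masses are not known exactly. Their poses are not given: they have to be found in the camera images.
- fixture: drilling fixture, fixed to the bench: blue base plate 76 x 210 x 12 mm, bright socket block (66 x 66 mm, top 36 mm above the bench) towards -y, steel rest post (28 mm across, 38 at the foot, brass top 44 mm above the bench) towards +y. Origin: centre of its underside; y along the plate from socket to rest, z up. Within 0.3 rad of the world's axes
- socket (a point): centre of the mouth of the square socket hole (32 x 32 mm, 27 mm deep), on the top face of the socket block, 36 mm above the bench and 70 mm towards -y from the fixture's centre; axes as the fixture's, hole sides along x and y
- rest (a point): centre of the brass top of the rest post, 44 mm above the bench, 140 mm in +y of the socket in the fixture's frame
- plug: loose steel plug, 0.2 kg, upright on the bench. Origin: centre of its foot, z up. From z=0: square shank 30 x 30 x 24 mm, its lowest 7 mm tapered to 25 mm; red flange 42 x 42 x 8 mm; upright pilot pin 20 mm in x, 14 mm in y, z = 32 to 62 mm, to grip it by. Fits the socket in any quarter turn; home, the flange lies on the block, the foot 24 mm below the mouth, the pilot's top 38 mm above it
- plug_pilot (a point): centre of the top of the plug's pilot, 62 mm above the plug's foot
- lever: green cast lever, 0.3 kg, flat on the bench, 181 mm long: heavy boss (54 mm across, 28 high, bore 28) at -y, straight arm (14 mm wide in x, flat sides, z = 3 to 24 mm), small eye (28 mm across, 26 high, hole 12) at +y. Origin: at its underside, below its balance point; y along the arm from bore to eye, z up. Within 0.4 rad of the world's axes, beside the fixture, the plug on the other side
- lever_balance (a point): the lever's balance point, in the middle of the arm 13.5 mm above the underside, marked by a 12 mm wide yellow band round the arm; 45 mm in +y of the big bore's axis, 18 mm from the boss's rim
- lever_bore (a point): centre of the lever's big bore, level with its underside, at y = -45 mm in the lever's frame
- lever_eye (a point): centre of the lever's small eye, level with its underside, at y = +95 mm in the lever's frame
- oilstone: bystander: two-layer oilstone, brown over dark, 45 x 125 x 24 mm, lying loose on the bench near the robot; origin at the centre of its underside
- marker: bystander: blue and black marker pen, 16 x 130 mm, lying loose on the bench behind the fixture; origin at the centre of its underside
There are look-alikes about, which are no part of the job. Several things have the shape of the lever; the one meant has the colours described above.

How it is judged (in metres and radians):
On the way, in this order (a step that is already met when the one before it is completed fails the run):
1. the plug is fully home in the socket and let go (horizontal distance between plug and socket below 0.004 m and z of plug in the frame of socket below -0.021 m and angle between plug's own z axis and vertical below 0.08 rad and contact force between the fingers and plug below 0.1 N), for 0.2 s.
2. the lever is lifted off the bench in the gripper (height (world z) of each of lever_bore, lever_eye above 0.03 m and contact force between the fingers and lever above 1 N), for 0.2 s.
At the end, for the whole second after the job is handed in: Plug upright in the socket within 4 mm, flange within 3 mm of the block. Lever gripped within 30 mm of its balance point, still, level within 0.1 rad, touching nothing else, 3 to 102 mm above the pilot; bore within 15 mm of the socket, eye 25 mm of the rest, sideways (horizontal distance between plug and socket below 0.004 m and z of plug in the frame of socket below -0.021 m and angle between plug's own z axis and vertical below 0.08 rad and horizontal distance between lever_bore and socket below 0.015 m and horizontal distance between lever_eye and rest below 0.025 m and z of lever_bore in the frame of socket between 0.041 and 0.14 m and angle between lever's own z axis and vertical below 0.1 rad and distance between the grasp point and lever_balance below 0.03 m and contact force between the fingers and lever above 1 N and contact force between lever and fixture below 0.1 N and contact force between lever and plug below 0.1 N and linear speed of lever below 0.02 m/s and angular speed of lever below 0.15 rad/s); the arm keeps its last pose, push and grip.
It fails at once if the oilstone is moved by more than 30 mm (distance of oilstone from where it was at the start of the episode above 0.03 m).
It fails at once if the marker is moved by more than 30 mm (distance of marker from where it was at the start of the episode above 0.03 m).
It also fails if it takes over 61 s, if anything falls off the work surface, if the arm or the gripper's body presses on something with over 40 N, if the wrist force passes 120 N, or if a joint passes its speed limit or range.

## Working session

There is one attempt and no reset: what is moved stays moved. The work goes in short steps, Python scripts to look and compute and a tool call to move; the robot and the scene stay as the last step left them, time stands still between calls to the robot, and variables do not carry over. Pictures are saved under pics/ and viewed, at most 10 in all, crops included, and the job is handed in when it is done.

Besides the shell and the picture viewer there is one more tool, called after "Call:" as a command line: name --pt "numbers of a row" for each row, then --argument value for the rest. apply_moves: Moves the arm, as the interface text tells. Its arguments: {"type":"object","properties":{"increments":{"type":"array","items":{"type":"array","items":{"type":"number"}}},"newtons":{"type":"number"}},"required":["increments"]}

```bash
mkdir -p pics; ls; cat > h.py <<'E'
import numpy as np, cv2
from workcell import status, cams, env, finder
def grab(c, save=None):
    f=cams.grab_frame(c)
    if save: cv2.imwrite(f'pics/{save}.png', f['color'][:,:,::-1])
    return f
def ray(f,u,v,z):
    K,R,t=map(np.array,(f['intrinsics'],f['R'],f['t']))
    d=R.T@np.linalg.inv(K)@[u,v,1]; c=-R.T@t
    return c+d*(z-c[2])/d[2]
def proj(f,P):
    K,R,t=map(np.array,(f['intrinsics'],f['R'],f['t']))
    p=(K@(R@np.atleast_2d(P).T+t.reshape(3,1))).T
    return p[:,:2]/p[:,2:]
E
python3 - <<'E'
from h import *
f=grab('top','top0'); g=grab('scene','scene0')
print(-np.array(f['R']).T@f['t'], -np.array(g['R']).T@g['t'])
for q in ['fixture','plug','lever','oilstone','marker','rest','lever_balance']:
  for c in ['top','scene']:
    for b in finder.boxes_of(q,c): print(q,c,b['rect'],round(b['score'],2))
print(status.state()['ee_rot'])
E
```

```text
pics
[ 486.12971952   39.67640335 1059.05102997] [-209.00377421 -847.78032794  594.21130722]
fixture top [295.7, 182.2, 73.5, 37.0] 0.64
fixture scene [296.2, 200.6, 48.9, 38.2] 0.59
plug top [214.2, 192.8, 19.5, 21.1] 0.6
plug scene [265.1, 170.2, 10.1, 18.3] 0.52
lever top [401.1, 206.2, 67.0, 20.5] 0.83
lever top [227.4, 231.1, 50.9, 46.0] 0.62
lever top [293.9, 182.5, 75.0, 37.7] 0.32
lever scene [215.5, 197.6, 60.0, 20.7] 0.96
lever scene [380.9, 254.3, 60.9, 47.4] 0.67
oilstone scene [273.5, 231.0, 52.8, 32.2] 0.68
marker top [274.6, 117.3, 22.3, 48.5] 0.51
marker scene [332.7, 182.7, 34.7, 14.0] 0.74
rest top [292.8, 180.6, 74.9, 40.0] 0.59
rest scene [292.0, 200.2, 52.6, 35.2] 0.63
lever_balance top [224.0, 230.8, 56.6, 46.9] 0.78
lever_balance top [401.3, 210.1, 67.5, 16.7] 0.56
lever_balance scene [208.8, 199.3, 63.6, 20.1] 0.98
lever_balance scene [384.0, 253.1, 57.4, 50.0] 0.86
lever_balance scene [297.6, 200.1, 47.8, 35.0] 0.38
[1.79994918e+02 6.11694774e-05 2.25039857e+01]
```

```bash
python3 - <<'E'
import cv2,numpy as np
a=cv2.imread('pics/top0.png')[90:320,170:490]; b=cv2.imread('pics/scene0.png')[140:330,190:460]
cv2.imwrite('pics/c0.png',cv2.resize(a,(800,575),interpolation=cv2.INTER_CUBIC))
cv2.imwrite('pics/c1.png',cv2.resize(b,(800,563),interpolation=cv2.INTER_CUBIC))
E
```

```text
(no output)
```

View pics/c0.png

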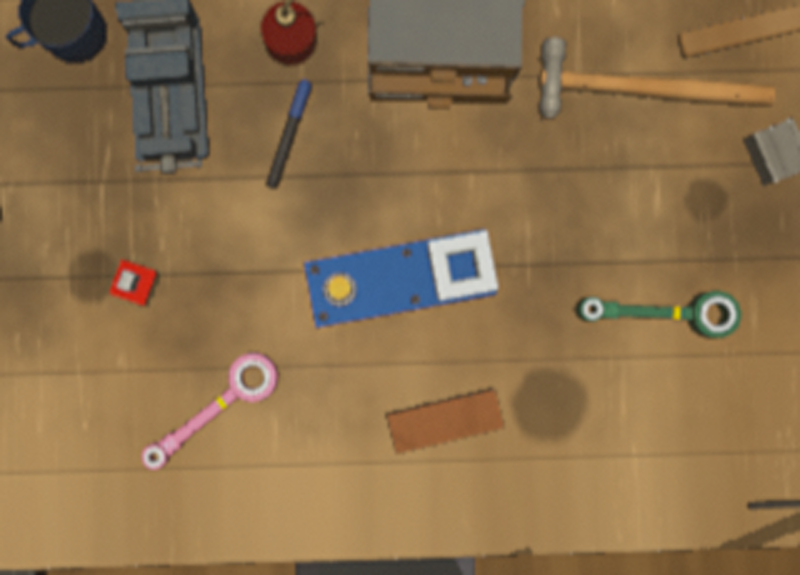

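View pics/c1.png

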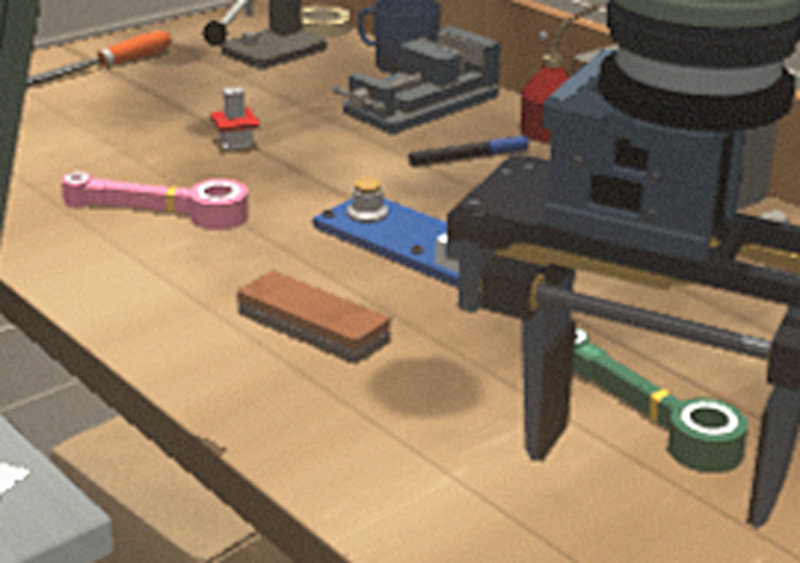

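The top view shows the plug (crop 134,283), fixture (socket 463,265; rest 340,288), green lever (bore 717,315; eye 592,309) and a pink look-alike lever at the lower left. The oilstone is near (445,420) and the marker near (290,135).

```bash
python3 - <<'E'
from h import *
f=grab('top')
for n,u,v,z in [('plugflange',134,283,32),('pilot',127,280,62),('socket',463,265,36),('rest',340,288,44),('bore',717,315,28),('band',677,313,24),('eye',592,309,26),('fl1',120,261,32),('fl2',158,271,32),('fl3',147,305,32),('fl4',109,291,32),('stone',445,420,24),('marker',290,135,16)]:
    print(n, ray(f,u/2.5+170-.3,v/2.5+90-.3,z).round(0))
w=grab('wrist'); R=np.array(w['R']); s=status.state()
c=-R.T@w['t']; print('cam rel tcp',c-s['ee_pos'],R.round(2).tolist(),w['intrinsics'][0])
E
```

```text
plugflange [558. 288.  32.]
pilot [559. 288.  62.]
socket [568. -79.  36.]
rest [545.  58.  44.]
bore [ 504. -363.   28.]
band [ 508. -319.   24.]
eye [ 515. -223.   26.]
fl1 [583. 303.  32.]
fl2 [571. 261.  32.]
fl3 [533. 273.  32.]
fl4 [550. 315.  32.]
stone [396. -55.  24.]
marker [724. 111.  16.]
cam rel tcp [ 70.64796228  30.74749641 157.75770304] [[0.38, -0.92, -0.0], [-0.89, -0.37, 0.27], [-0.25, -0.1, -0.96]] [320.55427126   0.         318.66564547]
```

Call:
apply_moves --pt "1 0.0135 0.0328 0 0 0 2.06" --pt "1 0.0135 0.0328 0 0 0 2.06" --pt "1 0.0135 0.0328 0 0 0 2.06" --pt "1 0.0135 0.0328 0 0 0 2.06" --pt "1 0.0135 0.0328 0 0 0 2.06"

```text
time_s: 1.32
ee_pos: [287.9, -365.7, 228.0]
ee_rot: [180.0, -0.0, 32.9]
force: [1.0, -0.4, 0.2]
gripper_width: 91.3
gripper_force: 0.0
```

Call:
apply_moves --pt "1 0.0135 0.0328 0 0 0 2.06" --pt "1 0.0135 0.0328 0 0 0 2.06" --pt "1 0.0135 0.0328 0 0 0 2.06" --pt "1 0.0135 0.0328 0 0 0 2.06" --pt "1 0.0135 0.0328 0 0 0 2.06"

```text
time_s: 1.73
ee_pos: [355.4, -201.6, 228.2]
ee_rot: [180.0, -0.0, 43.2]
force: [0.0, 0.7, -0.9]
gripper_width: 91.2
gripper_force: 0.0
```

Call:
apply_moves --pt "1 0.0135 0.0328 0 0 0 2.06" --pt "1 0.0135 0.0328 0 0 0 2.06" --pt "1 0.0135 0.0328 0 0 0 2.06" --pt "1 0.0135 0.0328 0 0 0 2.06" --pt "1 0.0135 0.0328 0 0 0 2.06"

```text
time_s: 2.15
ee_pos: [423.0, -37.5, 228.3]
ee_rot: [179.9, -0.0, 53.5]
force: [0.1, -0.6, -1.0]
gripper_width: 91.3
gripper_force: 0.0
```

Call:
apply_moves --pt "1 0.0135 0.0328 0 0 0 2.06" --pt "1 0.0135 0.0328 0 0 0 2.06" --pt "1 0.0135 0.0328 0 0 0 2.06" --pt "1 0.0135 0.0328 0 0 0 2.06" --pt "1 0.0135 0.0328 0 0 0 2.06"

```text
time_s: 2.57
ee_pos: [490.4, 126.6, 228.1]
ee_rot: [180.0, -0.0, 63.8]
force: [-0.1, -0.7, 0.8]
gripper_width: 91.1
gripper_force: 0.0
```

Call:
apply_moves --pt "1 0.0135 0.0328 0 0 0 2.06" --pt "1 0.0135 0.0328 0 0 0 2.06" --pt "1 0.0135 0.0328 0 0 0 2.06" --pt "1 0.0135 0.0328 0 0 0 2.06" --pt "1 0 0 0 0 0 0"

```text
time_s: 2.98
ee_pos: [546.1, 261.5, 227.2]
ee_rot: [180.0, -0.2, 72.2]
force: [-0.3, -0.1, -0.3]
gripper_width: 91.4
gripper_force: 0.0
```

```bash
cat >> h.py <<'E'
def blob(f,mask,z,name=''):
    """largest component, contour on plane z -> minAreaRect in world mm"""
    n,l,st,_=cv2.connectedComponentsWithStats(mask.astype(np.uint8))
    i=1+st[1:,4].argmax()
    c=max(cv2.findContours((l==i).astype(np.uint8),0,cv2.CHAIN_APPROX_NONE)[0],key=cv2.contourArea)[:,0]
    P=np.array([ray(f,u,v,z)[:2] for u,v in c],np.float32)
    r=cv2.minAreaRect(P); print(name,st[i],np.round(r[0],1),np.round(r[1],1),round(r[2],1)); return r
E
python3 - <<'E'
from h import *
f=grab('wrist','w1'); h=cv2.cvtColor(f['color'],cv2.COLOR_RGB2HSV)
m=((h[...,0]<8)|(h[...,0]>172))&(h[...,1]>150)&(h[...,2]>70)
blob(f,m,32,'flange')
E
```

```text
flange [ 579  204   61   52 2209] [853.  102.2] [60.2 70.2] 55.5
```

View pics/w1.png

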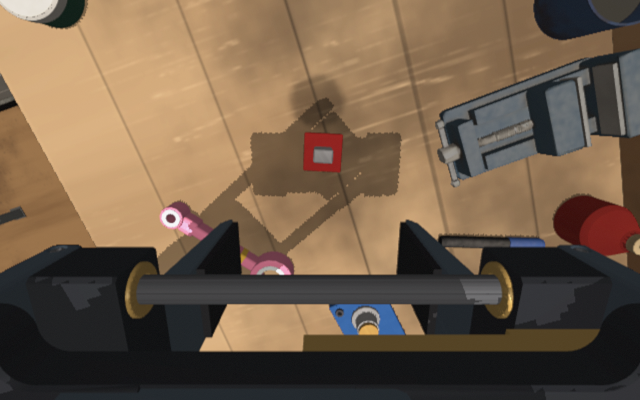

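The wrist view shows the plug at (323,153), its pilot wider along the closing line. The larger red blob was the oil can at (600,220), so I restrict the mask to the plug.

```bash
python3 - <<'E'
from h import *
f=grab('wrist'); h=cv2.cvtColor(f['color'],cv2.COLOR_RGB2HSV)
m=((h[...,0]<8)|(h[...,0]>172))&(h[...,1]>150)&(h[...,2]>60)
m[:,450:]=0
blob(f,m,32,'flange')
p=np.zeros_like(m); s=h[...,1]<90; p[140:172,300:345]=s[140:172,300:345]; blob(f,p,62,'pilot')
st=status.state(); print(st['ee_pos'],st['ee_rot'],proj(f,[st['ee_pos']]))
E
```

```text
flange [ 304  129   40   40 1145] [558.8 292.1] [42.5 41.9] 69.7
pilot [314 143  20  17 301] [559.5 293.1] [16.  19.1] 71.9
[544.03719092 256.90378127 227.25246307] [-1.79962401e+02  6.32850411e-02  7.20475546e+01] [[320.58872769 262.46042764]]
```

Call:
apply_moves --pt "1 0.0075 0.0178 0 0 0 -0.75" --pt "1 0.0075 0.0177 0 0 0 -0.75" --pt "1 0 0 -0.04 0 0 0" --pt "1 0 0 -0.04 0 0 0" --pt "1 0 0 -0.03 0 0 0"

```text
time_s: 3.5
ee_pos: [557.8, 289.7, 115.9]
ee_rot: [-179.9, 0.1, 70.4]
force: [-1.9, 0.3, -0.2]
gripper_width: 91.2
gripper_force: 0.0
```

Call:
apply_moves --pt "1 0 0 -0.03 0 0 0" --pt "1 0 0 -0.025 0 0 0" --pt "1 0 0 -0.012 0 0 0" --pt "1 0 0 0 0 0 0" --pt "1 0 0 0 0 0 0"

```text
time_s: 3.92
ee_pos: [559.4, 290.9, 51.6]
ee_rot: [180.0, -0.0, 70.4]
force: [0.5, 0.1, 0.1]
gripper_width: 91.1
gripper_force: 0.0
```

Call:
apply_moves --pt "-1 0 0 0 0 0 0" --pt "-1 0 0 0 0 0 0" --pt "-1 0 0 0 0 0 0" --pt "-1 0 0 0 0 0 0" --pt "-1 0 0 0 0 0 0" --newtons 40

```text
time_s: 4.33
ee_pos: [559.4, 291.7, 51.7]
ee_rot: [179.9, -0.1, 70.4]
force: [0.3, 0.1, 0.6]
gripper_width: 60.7
gripper_force: 0.0
```

Call:
apply_moves --pt "-1 0 0 0 0 0 0" --pt "-1 0 0 0 0 0 0" --pt "-1 0 0 0 0 0 0" --pt "-1 0 0 0 0 0 0" --pt "-1 0 0 0 0 0 0"

```text
time_s: 4.75
ee_pos: [559.0, 291.5, 50.9]
ee_rot: [-180.0, 0.0, 70.4]
force: [0.3, 0.0, -0.6]
gripper_width: 27.3
gripper_force: 0.0
```

Call:
apply_moves --pt "-1 0 0 0 0 0 0" --pt "-1 0 0 0 0 0 0" --pt "-1 0 0 0 0 0 0" --pt "-1 0 0 0 0 0 0" --pt "-1 0 0 0 0 0 0"

```text
time_s: 5.17
ee_pos: [559.1, 291.4, 50.9]
ee_rot: [180.0, 0.0, 70.4]
force: [0.3, -0.0, 0.1]
gripper_width: 20.1
gripper_force: 40.0
```

Call:
apply_moves --pt "-1 0 0 0.01 0 0 0" --pt "-1 0 0 0.02 0 0 0" --pt "-1 0 0 0.03 0 0 0" --pt "-1 0 0 0.03 0 0 0" --pt "-1 0 0 0.03 0 0 0"

```text
time_s: 5.58
ee_pos: [558.6, 291.3, 172.6]
ee_rot: [-180.0, 0.0, 70.4]
force: [0.8, -0.4, -1.9]
gripper_width: 20.1
gripper_force: 39.9
```

Call:
apply_moves --pt "-1 0.0008 -0.0334 0.0065 0 0 2.43" --pt "-1 0.0008 -0.0334 0.0065 0 0 2.43" --pt "-1 0.0008 -0.0334 0.0065 0 0 2.43" --pt "-1 0.0008 -0.0334 0.0065 0 0 2.43" --pt "-1 0.0008 -0.0334 0.0065 0 0 2.43"

```text
time_s: 6.0
ee_pos: [562.5, 123.1, 204.4]
ee_rot: [180.0, -0.0, 82.7]
force: [1.0, -0.4, -1.3]
gripper_width: 19.5
gripper_force: 40.0
```

Call:
apply_moves --pt "-1 0.0008 -0.0334 0.0065 0 0 2.43" --pt "-1 0.0008 -0.0334 0.0065 0 0 2.43" --pt "-1 0.0008 -0.0334 0.0065 0 0 2.43" --pt "-1 0.0008 -0.0334 0.0065 0 0 2.43" --pt "-1 0.0008 -0.0334 0.0065 0 0 2.43"

```text
time_s: 6.42
ee_pos: [566.5, -44.0, 236.9]
ee_rot: [180.0, -0.0, 94.9]
force: [0.7, -0.8, -1.8]
gripper_width: 19.6
gripper_force: 40.0
```

Call:
apply_moves --pt "-1 0.0008 -0.0334 0.0065 0 0 2.43" --pt "-1 0.0008 -0.0334 0.0065 0 0 2.43" --pt "-1 0 0 0 0 0 0" --pt "-1 0 0 0 0 0 0" --pt "-1 0 0 0 0 0 0"

```text
time_s: 6.83
ee_pos: [568.3, -108.9, 249.1]
ee_rot: [-180.0, -0.1, 99.6]
force: [0.2, 0.0, -2.3]
gripper_width: 19.7
gripper_force: 40.0
```

```bash
python3 - <<'E'
from h import *
f=grab('wrist','w2'); st=status.state(); print(st['ee_pos'],st['ee_rot'],st['gripper_width'])
print('proj socket/rest/foot',proj(f,[[568,-79,36],[545,58,44],list(st['ee_pos'][:2])+[st['ee_pos'][2]-51]]))
E
```

```text
[ 568.29611657 -108.40139409  248.8898936 ] [-1.79971234e+02 -5.21330956e-02  9.96220702e+01] 19.924425345108343
proj socket/rest/foot [[323.55890369 153.09267892]
 [324.36389268  16.68095058]
 [319.95222008 225.86686755]]
```

View pics/w2.png

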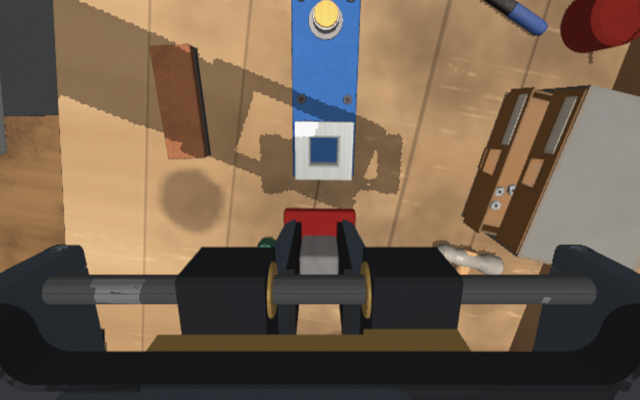

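The plug is held (red flange at rows 209–235). The socket hole centres on about (324,151) and the rest is at (325,14), both already aligned with the tool.

```bash
cat > m2.py <<'E'
from h import *
def run(sz):
    f=grab('wrist'); h=cv2.cvtColor(f['color'],cv2.COLOR_RGB2HSV); st=status.state()
    c=proj(f,[[568,-79,36]])[0].astype(int); k=50
    W=(h[...,1]<60)&(h[...,2]>100); b=np.zeros(W.shape,bool)
    b[max(0,c[1]-k):c[1]+k,c[0]-k:c[0]+k]=W[max(0,c[1]-k):c[1]+k,c[0]-k:c[0]+k]
    b=cv2.morphologyEx(b.astype(np.uint8),cv2.MORPH_OPEN,np.ones((3,3)))
    blob(f,b,36,'block')
    n=np.zeros(W.shape,bool); q=22; n[c[1]-q:c[1]+q,c[0]-q:c[0]+q]=~W[c[1]-q:c[1]+q,c[0]-q:c[0]+q]
    blob(f,n,36,'hole')
    br=(h[...,0]>18)&(h[...,0]<32)&(h[...,1]>140)&(h[...,2]>150); br[60:]=0; br[:,:290]=0; br[:,360:]=0
    blob(f,br,44,'brass')
    m=((h[...,0]<8)|(h[...,0]>172))&(h[...,1]>150)&(h[...,2]>60); m[:,:270]=0; m[:,370:]=0
    z=st['ee_pos'][2]
    ys,xs=np.nonzero(m); 
    top=ys.min()+3; r=xs[ys==top]; print('flange row',ys.min(),'x',r.min(),r.max())
    e=np.array([ray(f,r.min(),ys.min(),z-19),ray(f,r.max()+1,ys.min(),z-19)]); mid=e.mean(0)
    a=np.radians(st['ee_rot'][2]); tx=np.array([np.cos(a),np.sin(a)]);ty=np.array([np.sin(a),-np.cos(a)])
    d=mid[:2]-st['ee_pos'][:2]; print('flange len',np.linalg.norm(e[1]-e[0]),'offset tool x,y',d@tx-21,d@ty, 'plug', (st['ee_pos'][:2]+tx*(d@tx-21)+ty*(d@ty)))
    print(st['ee_pos'],st['ee_rot'])
run(0)
E
python3 m2.py
```

```text
block [ 295  121   59   60 2774] [568.  -76.7] [66.5 67.8] 8.5
hole [310 138  28  25 648] [567.2 -75.1] [31.  27.5] 9.7
brass [323  26   6   1   6] [547.4  50.3] [5.1 0. ] 9.6
flange row 208 x 284 354
flange len 41.01796383636541 offset tool x,y 2.228671296640396 -0.37730820844305857 plug [ 567.61959773 -106.00833409]
[ 568.36568943 -108.14203613  248.82899259] [-1.79967722e+02 -4.16337808e-02  9.96642886e+01]
```

Call:
apply_moves --pt "-1 -0.0005 0.0155 -0.02 0 0 0" --pt "-1 0 0.015 -0.03 0 0 0" --pt "-1 0 0 -0.04 0 0 0" --pt "-1 0 0 -0.04 0 0 0" --pt "-1 0 0 -0.02 0 0 0"

```text
time_s: 7.35
ee_pos: [565.2, -76.5, 94.6]
ee_rot: [-179.6, -0.1, 99.8]
force: [-0.1, -1.0, -2.7]
gripper_width: 19.8
gripper_force: 40.0
```

Call:
apply_moves --pt "-1 0 0 0 0 0 0" --pt "-1 0 0 0 0 0 0" --pt "-1 0 0 0 0 0 0"

```text
time_s: 7.6
ee_pos: [569.7, -78.3, 100.7]
ee_rot: [179.8, 0.1, 99.7]
force: [0.3, -0.8, -0.2]
gripper_width: 19.9
gripper_force: 40.0
```

```bash
python3 - <<'E'
from h import *
f=grab('wrist','w3'); st=status.state(); print(st['ee_pos'],st['ee_rot'],st['force'])
print(proj(f,[[567.8,-77.5,36]]))
im=f['color'][60:280,180:460,::-1]; cv2.imwrite('pics/w3c.png',cv2.resize(im,(760,597),interpolation=cv2.INTER_CUBIC))
E
```

```text
[569.93038563 -78.57530034 101.19534193] [1.79754183e+02 7.65941684e-02 9.96477234e+01] [ 0.79967322 -1.16198209 -1.254014  ]
[[317.08756418 218.44025719]]
```

View pics/w3c.png

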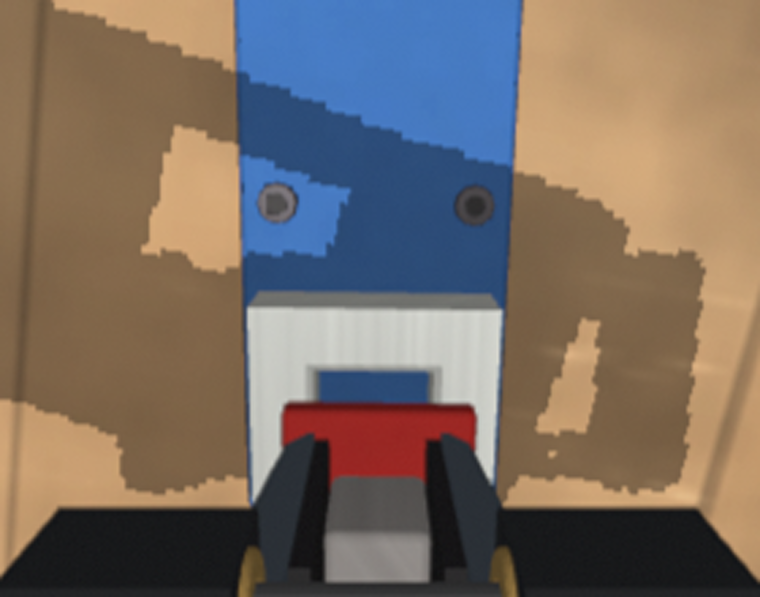

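The crop shows the block's far edge (row 307, columns 247–502), the hole's far edge (row 368, columns 311–439) and the flange (row 404, columns 283–475). I work out the offset from these.

```bash
python3 - <<'E'
from h import *
f=grab('wrist'); st=status.state(); p=np.array(st['ee_pos']); print(p,st['ee_rot'])
a=np.radians(99.6); tx=np.array([np.cos(a),np.sin(a)]);ty=np.array([np.sin(a),-np.cos(a)])
def loc(u,v,z):
    d=ray(f,u/2.714+180-.3,v/2.714+60-.3,z)[:2]-p[:2]; return (d@tx).round(1),(d@ty).round(1)
for n,u,v,z in [('blkL',247,307,36),('blkR',502,307,36),('holeL',311,368,36),('holeR',439,368,36),('flL',283,404,p[2]-27),('flR',475,404,p[2]-27)]: print(n,loc(u,v,z))
for n,u,v,z in [('blkL',247,450,36),('blkR',499,450,36)]: print(n,loc(u,v,z))
E
```

```text
[569.85919576 -78.74453571 101.30766856] [1.79742236e+02 8.15526362e-02 9.96316271e+01]
blkL (np.float64(35.1), np.float64(-34.3))
blkR (np.float64(35.2), np.float64(32.1))
holeL (np.float64(18.7), np.float64(-18.0))
holeR (np.float64(18.7), np.float64(16.0))
flL (np.float64(20.8), np.float64(-21.5))
flR (np.float64(20.8), np.float64(21.2))
blkL (np.float64(-4.4), np.float64(-35.8))
blkR (np.float64(-4.4), np.float64(32.9))
```

Call:
apply_moves --pt "-1 -0.0013 0.0022 -0.004 0 0 0" --pt "-1 0 0 -0.005 0 0 0" --pt "-1 0 0 -0.005 0 0 0" --pt "-1 0 0 -0.003 0 0 0" --pt "-1 0 0 0 0 0 0"

```text
time_s: 8.12
ee_pos: [566.7, -76.6, 81.2]
ee_rot: [-180.0, -0.0, 99.6]
force: [-0.1, -0.0, -1.0]
gripper_width: 20.1
gripper_force: 40.0
```

Call:
apply_moves --pt "-1 0 0 -0.003 0 0 0" --pt "-1 0 0 -0.003 0 0 0" --pt "-1 0 0 -0.002 0 0 0" --pt "-1 0 0 0 0 0 0" --pt "-1 0 0 0 0 0 0"

```text
time_s: 8.53
ee_pos: [567.1, -76.7, 73.8]
ee_rot: [180.0, 0.0, 99.6]
force: [1.9, -0.3, -4.0]
gripper_width: 19.9
gripper_force: 39.9
```

Call:
apply_moves --pt "-1 0 0 -0.003 0 0 0" --pt "-1 0 0 -0.003 0 0 0" --pt "-1 0 0 -0.003 0 0 0" --pt "-1 0 0 -0.002 0 0 0" --pt "-1 0 0 0 0 0 0"

```text
time_s: 8.95
ee_pos: [567.2, -76.8, 63.0]
ee_rot: [180.0, 0.0, 99.6]
force: [1.3, -1.0, -1.1]
gripper_width: 19.7
gripper_force: 40.0
```

Call:
apply_moves --pt "-1 0 0 -0.001 0 0 0" --pt "-1 0 0 -0.001 0 0 0" --pt "-1 0 0 0 0 0 0" --pt "-1 0 0 0 0 0 0"

```text
time_s: 9.28
ee_pos: [567.3, -76.8, 62.8]
ee_rot: [179.9, 0.0, 99.6]
force: [-1.6, -0.9, 10.6]
gripper_width: 19.7
gripper_force: 40.0
```

Seated: TCP height 62.8 mm (63 expected) with 10 N of reaction. I'll release and back off.

Call:
apply_moves --pt "1 0 0 0.001 0 0 0" --pt "1 0 0 0.001 0 0 0" --pt "1 0 0 0 0 0 0" --pt "1 0 0 0 0 0 0" --pt "1 0 0 0 0 0 0"

```text
time_s: 9.7
ee_pos: [566.6, -76.5, 62.6]
ee_rot: [-180.0, -0.0, 99.6]
force: [-0.9, 0.5, 0.5]
gripper_width: 50.2
gripper_force: 0.0
```

Call:
apply_moves --pt "1 0 0 0.02 0 0 0" --pt "1 0 0 0.04 0 0 0" --pt "1 0 0 0.04 0 0 0" --pt "1 0 0 0.04 0 0 0" --pt "1 0 0 0.02 0 0 0"

```text
time_s: 10.12
ee_pos: [568.6, -76.8, 228.0]
ee_rot: [179.6, 0.1, 99.6]
force: [1.1, -0.1, -0.4]
gripper_width: 83.5
gripper_force: 0.0
```

Call:
apply_moves --pt "1 -0.005 -0.03 0.01 0 0 0" --pt "1 0 -0.03 0 0 0 0" --pt "1 0 0 0 0 0 0" --pt "1 0 0 0 0 0 0"

```text
time_s: 10.45
ee_pos: [561.6, -137.5, 232.7]
ee_rot: [-180.0, -0.0, 99.5]
force: [-0.1, 0.3, -1.1]
gripper_width: 91.4
gripper_force: 0.0
```

```bash
python3 - <<'E'
from h import *
f=grab('wrist','w4'); st=status.state(); print(st['ee_pos'],st['ee_rot'],st['gripper_width'])
h=cv2.cvtColor(f['color'],cv2.COLOR_RGB2HSV)
m=((h[...,0]<8)|(h[...,0]>172))&(h[...,1]>150)&(h[...,2]>60); m[:,:220]=0;m[:,420:]=0
blob(f,m,44,'flange, z=44')
br=(h[...,0]>18)&(h[...,0]<32)&(h[...,1]>140)&(h[...,2]>150); br[100:]=0; br[:,:250]=0; br[:,400:]=0
blob(f,br,44,'brass')
E
```

```text
[ 561.51333651 -136.60848371  232.40786689] [-1.79950440e+02 -6.75438152e-02  9.95353882e+01] 91.16253174671284
flange, z=44 [ 315  108   39   39 1157] [566.6 -76. ] [40.  39.2] 9.5Traceback (most recent call last):
  File "<stdin>", line 7, in <module>
  File "h.py", line 18, in blob
    i=1+st[1:,4].argmax()
        ~~~~~~~~~~~~~~~^^
ValueError: attempt to get argmax of an empty sequence
```

View pics/w4.png

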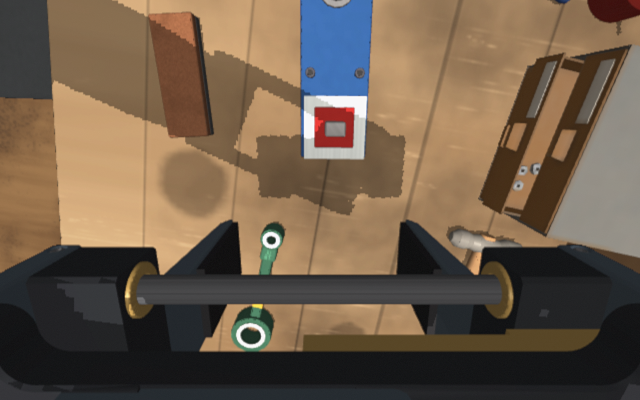

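The plug sits in the socket with its flange centred on the block at (334,127). Next I hover over the green lever.

Call:
apply_moves --pt "1 -0.0093 -0.0347 0 0 0 -2.35" --pt "1 -0.0093 -0.0347 0 0 0 -2.35" --pt "1 -0.0093 -0.0347 0 0 0 -2.35" --pt "1 -0.0093 -0.0347 0 0 0 -2.35" --pt "1 -0.0093 -0.0347 0 0 0 -2.35"

```text
time_s: 10.92
ee_pos: [515.1, -310.2, 232.3]
ee_rot: [-179.9, -0.1, 87.8]
force: [-0.6, 0.1, -0.3]
gripper_width: 91.2
gripper_force: 0.0
```

Call:
apply_moves --pt "1 -0.0093 -0.0347 0 0 0 -2.35" --pt "1 0 0 0 0 0 0" --pt "1 0 0 0 0 0 0" --pt "1 0 0 0 0 0 0" --pt "1 0 0 0 0 0 0"

```text
time_s: 11.33
ee_pos: [506.6, -343.1, 232.7]
ee_rot: [-180.0, -0.1, 85.6]
force: [0.4, 1.0, -0.7]
gripper_width: 91.2
gripper_force: 0.0
```

```bash
python3 - <<'E'
from h import *
f=grab('wrist','w5'); st=status.state(); print(st['ee_pos'],st['ee_rot'])
h=cv2.cvtColor(f['color'],cv2.COLOR_RGB2HSV)
g=(h[...,0]>60)&(h[...,0]<95)&(h[...,1]>90)&(h[...,2]>30)
y=(h[...,0]>22)&(h[...,0]<34)&(h[...,1]>170)&(h[...,2]>120)&(np.arange(400)[:,None]<270)
blob(f,g,24,'green'); blob(f,y,24,'band')
w=(h[...,1]<50)&(h[...,2]>190)&(cv2.dilate(g.astype(np.uint8),np.ones((9,9)))>0)
n,l,s,c=cv2.connectedComponentsWithStats(w.astype(np.uint8))
for i in range(1,n):
    if s[i,4]>60: print(s[i],[ray(f,s[i,0]+s[i,2]/2-.5,s[i,1]+s[i,3]/2-.5,z)[:2].round(1) for z in (26,28)])
E
```

```text
[ 506.66801693 -343.13533222  232.85665956] [-1.79991868e+02 -4.06018168e-02  8.56308424e+01]
green [308  54  23  98 909] [ 512.  -260.2] [101.7  23.5] 85.7Traceback (most recent call last):
  File "<stdin>", line 6, in <module>
  File "h.py", line 18, in blob
    i=1+st[1:,4].argmax()
        ~~~~~~~~~~~~~~~^^
ValueError: attempt to get argmax of an empty sequence
```

View pics/w5.png

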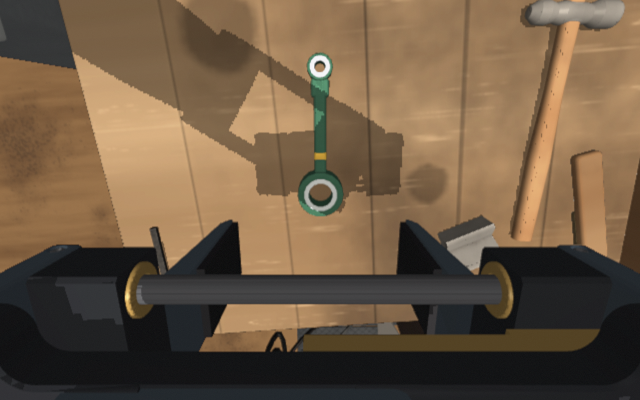

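The green lever lies along the tool's x axis: eye at (319.5,66), band at (320.5,157), bore at (320,193).

```bash
python3 - <<'E'
from h import *
f=grab('wrist'); print(status.state()['ee_pos'])
e=ray(f,319.5,66,26);b=ray(f,320.3,192.5,28);m=ray(f,320.5,156.5,24)
print(e,b,m,np.linalg.norm((e-b)[:2]),np.degrees(np.arctan2(*(e-b)[:2])), b+(e-b)*45/140)
E
```

```text
[ 506.65811556 -343.26233723  232.97441291]
[ 515.57136081 -221.49248244   26.        ] [ 506.18585205 -358.76096841   28.        ] [ 509.51532186 -317.36278996   24.        ] 137.58897127527393 3.911417837392257 [ 509.20262272 -314.63895507   27.35714286]
```

Call:
apply_moves --pt "1 0.0013 0.0157 -0.03 0 0 0.4" --pt "1 0.0012 0.0156 -0.035 0 0 0" --pt "1 0 0 -0.04 0 0 0" --pt "1 0 0 -0.04 0 0 0" --pt "1 0 0 -0.03 0 0 0"

```text
time_s: 11.85
ee_pos: [507.9, -311.3, 55.5]
ee_rot: [-179.9, -0.1, 86.0]
force: [0.1, -0.7, -0.3]
gripper_width: 91.9
gripper_force: 0.0
```

Call:
apply_moves --pt "1 0 0 -0.02 0 0 0" --pt "1 0 0 -0.01 0 0 0" --pt "1 0 0 -0.005 0 0 0" --pt "1 0 0 0 0 0 0" --pt "1 0 0 0 0 0 0"

```text
time_s: 12.27
ee_pos: [509.6, -313.8, 24.2]
ee_rot: [179.9, 0.1, 85.9]
force: [0.6, -0.7, 0.3]
gripper_width: 91.4
gripper_force: 0.0
```

```bash
python3 - <<'E'
from h import *
f=grab('wrist','w6'); st=status.state(); print(st['ee_pos'],st['ee_rot'],st['force'])
E
```

```text
[ 509.75733476 -314.01633795   24.59511507] [1.79833497e+02 8.63713590e-02 8.59225669e+01] [-0.0532603   0.25452564  0.04200292]
```

View pics/w6.png

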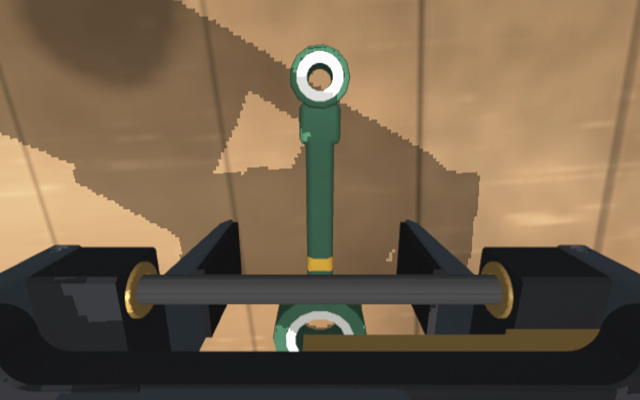

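The lever's band is at (320,265), about 1.5 mm behind the TCP's projection (row 262). I shift slightly, go down and close.

Call:
apply_moves --pt "1 0 0.002 -0.004 0 0 0" --pt "1 0 0 -0.002 0 0 0" --pt "1 0 0 0 0 0 0" --pt "-1 0 0 0 0 0 0" --pt "-1 0 0 0 0 0 0" --newtons 50

```text
time_s: 12.73
ee_pos: [508.7, -311.6, 17.2]
ee_rot: [180.0, 0.0, 85.9]
force: [0.4, -0.4, -0.2]
gripper_width: 81.1
gripper_force: 0.0
```

Call:
apply_moves --pt "-1 0 0 0 0 0 0" --pt "-1 0 0 0 0 0 0" --pt "-1 0 0 0 0 0 0" --pt "-1 0 0 0 0 0 0" --pt "-1 0 0 0 0 0 0"

```text
time_s: 13.15
ee_pos: [508.6, -311.6, 17.0]
ee_rot: [180.0, 0.0, 85.9]
force: [-0.5, 0.3, -0.9]
gripper_width: 47.5
gripper_force: 0.0
```

Call:
apply_moves --pt "-1 0 0 0 0 0 0" --pt "-1 0 0 0 0 0 0" --pt "-1 0 0 0 0 0 0" --pt "-1 0 0 0 0 0 0" --pt "-1 0 0 0 0 0 0"

```text
time_s: 13.57
ee_pos: [509.0, -311.6, 17.0]
ee_rot: [179.9, 0.0, 85.9]
force: [2.4, -0.6, -1.1]
gripper_width: 13.9
gripper_force: 0.9
```

Call:
apply_moves --pt "-1 0 0 0 0 0 0" --pt "-1 0 0 0 0 0 0" --pt "-1 0 0 0.01 0 0 0" --pt "-1 0 0 0.02 0 0 0" --pt "-1 0 0 0.03 0 0 0"

```text
time_s: 13.98
ee_pos: [506.0, -310.0, 74.9]
ee_rot: [-179.6, -0.2, 85.9]
force: [0.3, -0.4, -3.9]
gripper_width: 13.8
gripper_force: 50.0
```

Call:
apply_moves --pt "-1 0 0 0.03 0 0 0" --pt "-1 0 0 0.03 0 0 0" --pt "-1 0 0 0.02 0 0 0" --pt "-1 0 0 0.01 0 0 0" --pt "-1 0 0 0 0 0 0"

```text
time_s: 14.4
ee_pos: [509.2, -312.0, 169.4]
ee_rot: [179.8, 0.1, 85.9]
force: [0.7, -0.5, -3.7]
gripper_width: 13.7
gripper_force: 50.0
```

Call:
apply_moves --pt "-1 0 0 0 0 0 0" --pt "-1 0 0 0 0 0 0"

```text
time_s: 14.57
ee_pos: [507.4, -310.8, 165.0]
ee_rot: [-179.8, -0.1, 85.9]
force: [-0.7, -0.2, -5.0]
gripper_width: 14.1
gripper_force: 50.0
```

```bash
cat > m3.py <<'E'
from h import *
import sys
f=grab('wrist',sys.argv[1]); st=status.state(); p=np.array(st['ee_pos']); print(p,st['ee_rot'],st['gripper_width'],st['gripper_force'])
h=cv2.cvtColor(f['color'],cv2.COLOR_RGB2HSV)
w=(h[...,1]<60)&(h[...,2]>150); w[130:]=0; w[:,:270]=0; w[:,370:]=0
n,l,s,c=cv2.connectedComponentsWithStats(w.astype(np.uint8)); i=1+s[1:,4].argmax()
e=ray(f,s[i,0]+s[i,2]/2-.5,s[i,1]+s[i,3]/2-.5,p[2]-17+26); print(s[i],'eye',e)
y=(h[...,0]>22)&(h[...,0]<34)&(h[...,1]>170)&(h[...,2]>90); y[280:]=0;y[:240]=0;y[:,:290]=0;y[:,350:]=0
ys,xs=np.nonzero(y); print('band rows',ys.min(),ys.max(),xs.min(),xs.max())
m=ray(f,(xs.min()+xs.max())/2,ys.mean(),p[2]-17+24)
d=(e-m)[:2]; print('band',m,'d',np.linalg.norm(d),'yaw',np.degrees(np.arctan2(-d[0],d[1])))
u=d/np.linalg.norm(d); print('bore',e[:2]-140*u)
E
python3 m3.py w7
```

```text
[ 507.4390748  -310.78760261  164.8271886 ] [-1.79778799e+02 -1.19812042e-01  8.59063463e+01] 13.95152391216082 49.99886691570282
[ 294   53   50   53 1431] eye [ 512.78062868 -220.0530241   173.8271886 ]Traceback (most recent call last):
  File "m3.py", line 9, in <module>
    ys,xs=np.nonzero(y); print('band rows',ys.min(),ys.max(),xs.min(),xs.max())
                                           ~~~~~~^^
    return umr_minimum(a, axis, None, out, keepdims, initial, where)
ValueError: zero-size array to reduction operation minimum which has no identity
```

View pics/w7.png

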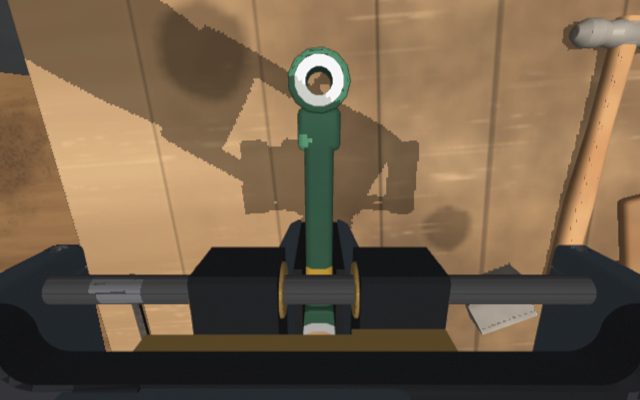

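The lever hangs level in the grip: the eye is at (319,79) and the band sits just behind the pads. Now I carry it over the fixture.

Call:
apply_moves --pt "-1 0.002 0.012 0 0 0 0.7" --pt "-1 0.004 0.022 0 0 0 1.2" --pt "-1 0.006 0.033 0 0 0 1.6" --pt "-1 0.006 0.033 0 0 0 1.6" --pt "-1 0.006 0.033 0 0 0 1.6"

```text
time_s: 15.03
ee_pos: [532.0, -176.4, 165.7]
ee_rot: [-179.9, -0.1, 92.7]
force: [0.4, 0.6, -3.8]
gripper_width: 13.8
gripper_force: 50.0
```

Call:
apply_moves --pt "-1 0.006 0.033 0 0 0 1.6" --pt "-1 0.006 0.033 0 0 0 1.6" --pt "-1 0.006 0.033 0 0 0 1.6" --pt "-1 0.005 0.028 0 0 0 1.2" --pt "-1 0.003 0.016 0 0 0 0.7"

```text
time_s: 15.45
ee_pos: [558.0, -31.5, 165.9]
ee_rot: [-179.9, -0.1, 99.5]
force: [-0.3, -0.4, -4.0]
gripper_width: 13.7
gripper_force: 50.0
```

Call:
apply_moves --pt "-1 0.001 0.007 -0.005 0 0 0.3" --pt "-1 0 0 -0.01 0 0 0" --pt "-1 0 0 -0.012 0 0 0" --pt "-1 0 0 -0.008 0 0 0" --pt "-1 0 0 0 0 0 0"

```text
time_s: 15.87
ee_pos: [557.4, -29.4, 129.0]
ee_rot: [-179.7, -0.1, 99.5]
force: [-0.6, 0.4, -4.0]
gripper_width: 13.6
gripper_force: 50.0
```

Call:
apply_moves --pt "-1 0 0 0 0 0 0" --pt "-1 0 0 0 0 0 0" --pt "-1 0 0 0 0 0 0" --pt "-1 0 0 0 0 0 0" --pt "-1 0 0 0 0 0 0"

```text
time_s: 16.28
ee_pos: [559.9, -28.7, 132.5]
ee_rot: [179.9, 0.0, 99.6]
force: [-0.1, -0.3, -3.8]
gripper_width: 13.6
gripper_force: 50.0
```

```bash
python3 m3.py w8 2>/dev/null; python3 - <<'E'
from h import *
st=status.state(); a=np.radians(st['ee_rot'][2]); u=np.array([np.cos(a),np.sin(a)])
print('bore err',st['ee_pos'][:2]-49.3*u-[567,-76.5],'eye err',st['ee_pos'][:2]+90.7*u-[543.7,61.5])
a=cv2.imread('pics/w8.png'); t=grab('top')['color'][150:260,270:420,::-1]
cv2.imwrite('pics/c8.png',np.vstack([cv2.resize(a,(480,300)),cv2.resize(t,(480,300))]))
E
```

```text
[559.78852529 -28.62902262 132.38482298] [1.79948950e+02 1.08563532e-02 9.95970583e+01] 13.315165412550236 49.99885082244873
[ 294   54   50   53 1492] eye [543.92676716  60.55376022 141.38482298]
bore err [ 1.0077288 -0.7390493] eye err [ 0.96719146 -0.69840558]
```

View pics/c8.png

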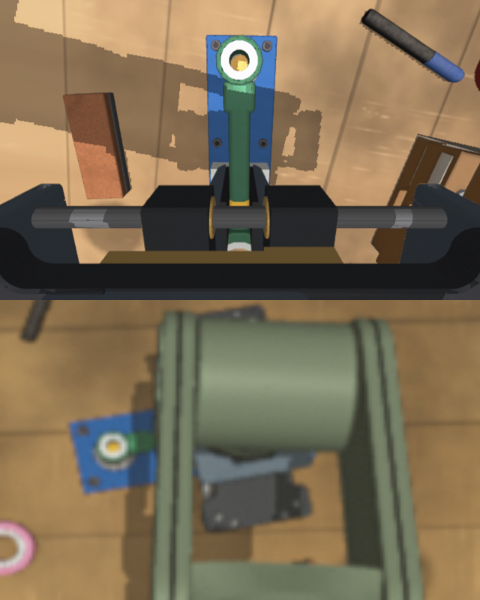

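The brass rest shows through the eye in both views, and the error is about 1 mm. I let it settle, then hand in.

Call:
apply_moves --pt "-1 0 0 0 0 0 0" --pt "-1 0 0 0 0 0 0" --pt "-1 0 0 0 0 0 0" --pt "-1 0 0 0 0 0 0" --pt "-1 0 0 0 0 0 0"

```text
time_s: 16.8
ee_pos: [559.6, -28.5, 132.0]
ee_rot: [180.0, 0.0, 99.6]
force: [-0.2, 0.2, -3.8]
gripper_width: 14.1
gripper_force: 50.0
```

Call:
apply_moves --pt "-1 0 0 0 0 0 0" --pt "-1 0 0 0 0 0 0" --pt "-1 0 0 0 0 0 0" --pt "-1 0 0 0 0 0 0" --pt "-1 0 0 0 0 0 0"

```text
time_s: 17.22
ee_pos: [559.6, -28.5, 132.0]
ee_rot: [180.0, 0.0, 99.6]
force: [0.9, -0.1, -3.7]
gripper_width: 13.7
gripper_force: 50.0
```

Call:
apply_moves --pt "-1 0 0 0 0 0 0" --pt "-1 0 0 0 0 0 0" --pt "-1 0 0 0 0 0 0" --pt "-1 0 0 0 0 0 0" --pt "-1 0 0 0 0 0 0"

```text
time_s: 17.63
ee_pos: [559.6, -28.5, 132.0]
ee_rot: [180.0, -0.0, 99.6]
force: [-0.4, 0.2, -3.2]
gripper_width: 13.7
gripper_force: 50.0
```

```bash
python3 -c "
from workcell import env,status
s=status.state();print(s['ee_pos'],s['qvel'],s['gripper_force'])
print(env.job_done())"
```

```text
[559.59232763 -28.52189318 131.97047835] [ 0.00993118  0.01984424  0.01640188  0.03971418  0.04816595 -0.04048281] 49.99888837337494
the job is handed in; nothing more can be done
None
```

The job is handed in: the plug is pressed home and released, and the lever is held still and level above the fixture, with bore and eye within about 1 mm of target by my measurements; no verdict was reported back.

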